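Pack out the scan clamp with shims and hold it shut

TASK

The white sample is screwed down in the blue-jawed clamp with one shim standing against it, but the jaw runs out of travel before it reaches the shim: add shims from the grey rack, standing upright in the gap, until pushing the jaw forward squeezes the stack tight against the sample (it takes one or two more; a shim that is not needed stays in the rack). The jaw has a red lug to push and springs open when let go, so finish while still pushing it firmly against the upright stack, and leave the other things on the bench where they are.

Things in the scene. Friction and masses are not known exactly. Their poses are not given: they have to be found in the camera images.
- clamp: clamp bed, fixed: aluminium plate 104 (own x) x 200 (own y) x 12 mm thick; origin: centre of underside. Shims stand on its top (z 12), thickness along y, between two dark guide rails 15 mm high with inner faces at x = -41 and +41. Jaw at the -y side, sample at the +y side; the gap between them (jaw open) is 28 to 44 mm, different each time
- jaw (a joint): blue jaw's travel (m) along the clamp's +y: 0 = open, 0.016 = hard end stop, reached even with too few shims. Return spring 2.7 N at 0, 3.7 N at the stop; friction 0.5 N. Jaw block 76 (x) x 60 (y) mm, top at clamp z 46, front face at clamp y = -12 mm + travel. The stack is tight when the jaw stops on it short of the end stop; lean on with about 15 N
- lug (a point): middle of the top face of the jaw's red upright lug: 34 mm (x) x 12 mm (y), rising 36 mm above the jaw's top (clamp z 46 to 82), 50 mm behind the jaw's front face. Push its rear (-y) face towards clamp +y, or pinch it across y; free space above and behind it
- sample: white sample block with a black chip on top, screwed to the bed, cannot move: 76 mm (x) x 50 mm (y) x 30 mm tall, chip 4 mm more; origin at the centre of its underside, axes as the clamp's. Its face towards the jaw is at own y = -25 mm
- rack: grey plastic shim rack fixed to the bench, 100 mm (x) x 170 mm (y); floor 8 mm thick, three slots along x at own y = -50, 0, +50 mm, 12 mm wide, ribs to z 24 mm; origin at the centre of its underside. The two spare shims stand in the outer slots, either way round, x along the rack's x; the middle slot is empty
- shim_a: loose aluminium shim, already on edge in the gap by the sample: plate 76 (own x) x 10 (y, thickness) x 40 mm tall; on top the yellow grip tab 16 (x) x 10 (y) x 32 mm tall, near its -x end (centre at x = -28 mm). Origin: centre of underside; tab top at z 72. 70 to 110 g. Pinch the tab across y from above. Tabs are staggered: with shims turned alike in the gap, fingers fit by each tab
- shim_b: loose aluminium shim, on edge in the rack: plate 76 (own x) x 10 (y, thickness) x 40 mm tall; on top the green grip tab 16 (x) x 10 (y) x 32 mm tall, in the middle (centre at x = 0 mm). Origin: centre of underside; tab top at z 72. 70 to 110 g. Pinch the tab across y from above. Tabs are staggered: with shims turned alike in the gap, fingers fit by each tab
- shim_c: loose aluminium shim, on edge in the rack: plate 76 (own x) x 10 (y, thickness) x 40 mm tall; on top the orange grip tab 16 (x) x 10 (y) x 32 mm tall, near its +x end (centre at x = 28 mm). Origin: centre of underside; tab top at z 72. 70 to 110 g. Pinch the tab across y from above. Tabs are staggered: with shims turned alike in the gap, fingers fit by each tab
- vial: small closed jar, 30 mm across, 50 mm tall; bystander, usually between rack and clamp
- couplant: white squeeze bottle with red cap, 64 mm across, 150 mm tall; bystander
- driver: screwdriver lying on the bench; bystander
- brush: small brush lying on the bench; bystander
- beaker: white ceramic beaker, 70 mm across, 90 mm tall; bystander
- weight: brass weight, 44 mm across, 68 mm tall; bystander

How it is judged:
On the way:
1. a second shim stands in the gap ((((z of shim_a in the frame of clamp between 0.006 and 0.018 m and x of shim_a in the frame of clamp between -0.008 and 0.008 m and y of shim_a in the frame of clamp between -0.01 and 0.034 m and angle between shim_a's own z axis and vertical below 0.35 rad) and (z of shim_b in the frame of clamp between 0.006 and 0.018 m and x of shim_b in the frame of clamp between -0.008 and 0.008 m and y of shim_b in the frame of clamp between -0.01 and 0.034 m and angle between shim_b's own z axis and vertical below 0.35 rad)) or ((z of shim_a in the frame of clamp between 0.006 and 0.018 m and x of shim_a in the frame of clamp between -0.008 and 0.008 m and y of shim_a in the frame of clamp between -0.01 and 0.034 m and angle between shim_a's own z axis and vertical below 0.35 rad) and (z of shim_c in the frame of clamp between 0.006 and 0.018 m and x of shim_c in the frame of clamp between -0.008 and 0.008 m and y of shim_c in the frame of clamp between -0.01 and 0.034 m and angle between shim_c's own z axis and vertical below 0.35 rad)))), for 0.2 s.
At the end, for the whole second after the job is handed in: The first shim and one or two more stand on the bed in the gap (height within 6 mm, centred within 8 mm, upright and square within 0.1 rad), any other is within 20 mm of its rack place; the robot pushes the jaw, the jaw the stack and the stack the sample, each with over 3 N; jaw at rest ((((z of shim_b in the frame of clamp between 0.006 and 0.018 m and x of shim_b in the frame of clamp between -0.008 and 0.008 m and y of shim_b in the frame of clamp between -0.01 and 0.034 m and angle between shim_b's own z axis and vertical below 0.35 rad) and angle between shim_b's own z axis and vertical below 0.1 rad and angle between the y axis of shim_b and the y axis of clamp, either way round below 0.1 rad) or ((z of shim_c in the frame of clamp between 0.006 and 0.018 m and x of shim_c in the frame of clamp between -0.008 and 0.008 m and y of shim_c in the frame of clamp between -0.01 and 0.034 m and angle between shim_c's own z axis and vertical below 0.35 rad) and angle between shim_c's own z axis and vertical below 0.1 rad and angle between the y axis of shim_c and the y axis of clamp, either way round below 0.1 rad)) and z of shim_a in the frame of clamp between 0.006 and 0.018 m and x of shim_a in the frame of clamp between -0.008 and 0.008 m and y of shim_a in the frame of clamp between -0.01 and 0.034 m and angle between shim_a's own z axis and vertical below 0.35 rad and angle between shim_a's own z axis and vertical below 0.1 rad and angle between the y axis of shim_a and the y axis of clamp, either way round below 0.1 rad and (((z of shim_b in the frame of clamp between 0.006 and 0.018 m and x of shim_b in the frame of clamp between -0.008 and 0.008 m and y of shim_b in the frame of clamp between -0.01 and 0.034 m and angle between shim_b's own z axis and vertical below 0.35 rad) and angle between shim_b's own z axis and vertical below 0.1 rad and angle between the y axis of shim_b and the y axis of clamp, either way round below 0.1 rad) or (distance of shim_b from where it was at the start of the episode below 0.02 m and angle between shim_b's own z axis and vertical below 0.2 rad)) and (((z of shim_c in the frame of clamp between 0.006 and 0.018 m and x of shim_c in the frame of clamp between -0.008 and 0.008 m and y of shim_c in the frame of clamp between -0.01 and 0.034 m and angle between shim_c's own z axis and vertical below 0.35 rad) and angle between shim_c's own z axis and vertical below 0.1 rad and angle between the y axis of shim_c and the y axis of clamp, either way round below 0.1 rad) or (distance of shim_c from where it was at the start of the episode below 0.02 m and angle between shim_c's own z axis and vertical below 0.2 rad)) and (contact force between sample and shim_a above 3 N or contact force between sample and shim_b above 3 N or contact force between sample and shim_c above 3 N) and (contact force between jaw and shim_a above 3 N or contact force between jaw and shim_b above 3 N or contact force between jaw and shim_c above 3 N) and contact force between any of the fingers, the arm and jaw above 3 N and velocity of joint jaw between -0.005 and 0.005 m/s); the arm keeps its last pose, push and grip.
It fails at once if a bystander was moved more than 40 mm or knocked over (distance of any of vial, couplant, driver, brush, beaker, weight from where it was at the start of the episode above 0.04 m or angle between any of vial, couplant, beaker, weight's own z axis and vertical above 0.6 rad).
It also fails if it takes over 72 s, if anything falls off the work surface, if the arm or the gripper's body presses on something with over 40 N, if the wrist force passes 120 N, or if a joint passes its speed limit or range.

ROBOT

A 6-joint arm with a two-finger parallel gripper is mounted at the origin on the work surface. World frame = base frame: x ahead of the robot, y to its left, z up, the work surface at z = 0. Lengths are in m, angles in rad, forces in N, time in s.
With the tool pointing down it reaches from about 0.25 to 0.775 m from the base axis. Payload 4 kg.
Tool frame: the origin (TCP) lies between the finger pads; the fingertips stand 25 mm ahead of it and the grasp point (between the pads) lies 6 mm ahead of it (robot.tip_reach is the z of the fingertips in the tool frame, in m); z points along the fingers, y is the line along which they close (so a half turn about z gives the same grasp; the last joint's range is limited). The gripper opens to 94 mm and grips with 3 to 60 N. Pads are 16 mm wide; open, the fingers measure 119 mm over their backs; the gripper's body (75 mm by 177 mm) begins 78 mm behind the grasp point.
Start: joints at [1.144, 0.087, 1.371, -0, 1.684, -0.103], TCP at [0.175, 0.521, 0.192] pointing down, gripper open.
Joint ranges: [-3.1, 3.1], [-0.76, 2.03], [0.27, 2.55], [-1.08, 4.22], [0.17, 2.65], [-2.57, 2.57]. Speed limits (rad/s): [2.79, 2.79, 3.14, 3.14, 3.14, 3.14].

INTERFACE

Orientations are given as [roll, pitch, yaw] about the fixed x, y, z axes, in that order (R = Rz(yaw) Ry(pitch) Rx(roll)).
In Python, from bench import robot gives the robot as it stands. The module is installed in compiled form; this text tells all that it offers.
- The arm moves only by the shell command python3 -m handwheel 'ROWS'. ROWS is JSON, a list of rows, each a list of 3 entries, a list of its own where there are three numbers: the turn, a rotation vector about the world's x, y, z in units of 90 degrees (1.0 is 90 degrees), then the shift along the world's x, y, z in units of 0.05 m (1.0 is 0.05 m), then the closure, from 0 (fully open) to 1 (shut). A call has 1 to 5 rows; each row shifts and turns the commanded pose from where the row before left it; what a row does not reach is not made up. A row lasts 1/10 s, in which the tool goes at most 50 mm and 8.59 degrees, less where a joint would pass 70% of its speed; a pose out of reach is approached as far as the arm can. A call with a number of a shift or a turn outside -1 to 1 is refused whole. A call with a gripper value outside its range is refused whole. The fingers move at their own pace and stop on an object; the grip force is fixed at half the most. Time passes only in rows, so rows that do not move let the fingers close. It gives the time, the measured TCP pose, the force, the opening and the grip force at its end, in the units of the state.
- robot.get_obs(): the state, without advancing time (a new reading comes with each control period).
- robot.snapshot(name): name is "scene" or "top" or "wrist"; returns (picture, depth): 420x560x3 uint8, red, green, blue; 420x560 float32, m along the optical axis (not along the pixel's ray), 0 where there is no reading.
- robot.calibration(name): a dict with "mtx" (3x3 intrinsics, pixels), "extrinsics" (4x4, takes a point from camera to world coordinates); the wrist camera has in their place "hand_eye" (4x4, takes a point from camera to tool coordinates, whose origin is the TCP and whose axes are the flange's). Camera axes: x right, y down, z forward; pixel columns grow to the right and rows downward; lengths in m; the calibration is good to about 2 mm. The wrist camera is an equidistant fisheye: a pixel r from the principal point sees the ray r / f radians off the axis. A picture is of the moment at which its call begins: read the wrist's pose just before it. calibration takes no time and is no camera call.
- robot.close_job(): hands the job in; it is judged then, once.
Trained networks look in the newest picture that a camera, given by its name, has taken for a name from the list of things; names that differ only in an ending like _2 or _b are one class to them, and where a whole thing is asked for, a point or a joint stands for the part that bears it (a point fixed in the world has none). Each returns a list of dicts, best first, with "p" (0 to 1); they miss things now and then, are a little off and sometimes report something else, mostly with a low value. They report only what shows in the picture. A call takes as long as a camera call.
- robot.boxes_of(query, camera): "bbox" ([left, top, right, bottom] in pixels, round what is visible of it).
The state is a dict: "time": time; "joint_positions": joint angles; "qvel": joint speeds; "joint_torque": joint torques, N m; "tool_pos": TCP position; "ee_rot": TCP orientation; "wrist_force": force on the tool from outside, world axes, zero at the start; "wrist_torque": the same for the moment, N m; "width": finger opening in m; "finger_force": force on a finger pad.
Only numpy, scipy, OpenCV 4.12 (cv2) and the standard library are available. Lean on these libraries where they do the work, as an engineer would, in place of code of your own. Each camera call takes 0.05 s, during which the arm holds its last target. There are 200 camera calls.

## Working session

There is one attempt and no reset: what is moved stays moved. The work goes in short steps, Python scripts to look and compute and a shell command to move; the robot and the scene stay as the last step left them, time stands still between calls to the robot, and variables do not carry over. Pictures are saved under pics/ and viewed, at most 10 in all, crops included, and the job is handed in when it is done.

```bash
mkdir -p pics; python3 - <<'E'
from bench import robot
import cv2,numpy as np
for n in("top","scene"):
    p,d=robot.snapshot(n); cv2.imwrite(f"pics/{n}0.png",p[:,:,::-1]); np.save(f"{n}_d.npy",d)
    c=robot.calibration(n); print(n,np.round(c["mtx"],1).tolist(),np.round(c["extrinsics"],3).tolist())
    for q in("clamp","jaw","sample","rack","shim_a","shim_b","vial","couplant"):
        print(q,[(np.round(b["bbox"]).tolist(),round(b["p"],2)) for b in robot.boxes_of(q,n)[:3]])
print(robot.get_obs())
E
```

```text
top [[506.9, 0.0, 282.7], [0.0, 506.9, 219.6], [0.0, 0.0, 1.0]] [[-0.006, -0.99, 0.144, 0.423], [-1.0, 0.006, 0.002, -0.016], [-0.003, -0.144, -0.99, 1.29], [0.0, 0.0, 0.0, 1.0]]
clamp [([301.0, 227.0, 379.0, 274.0], 0.94)]
jaw [([344.0, 231.0, 372.0, 266.0], 0.82)]
sample [([307.0, 228.0, 330.0, 264.0], 0.65)]
rack [([162.0, 235.0, 235.0, 285.0], 0.84), ([302.0, 229.0, 378.0, 275.0], 0.73), ([167.0, 238.0, 184.0, 269.0], 0.34)]
shim_a [([211.0, 246.0, 223.0, 280.0], 0.58), ([171.0, 239.0, 184.0, 269.0], 0.47), ([326.0, 230.0, 338.0, 264.0], 0.44)]
shim_b [([211.0, 246.0, 223.0, 280.0], 0.58), ([171.0, 239.0, 184.0, 269.0], 0.47), ([326.0, 230.0, 338.0, 264.0], 0.44)]
vial [([254.0, 226.0, 267.0, 237.0], 0.52)]
couplant [([268.0, 150.0, 298.0, 185.0], 0.92)]
scene [[394.7, 0.0, 280.4], [0.0, 394.7, 222.0], [0.0, 0.0, 1.0]] [[-0.776, 0.451, -0.44, 0.999], [0.63, 0.575, -0.522, 0.525], [0.017, -0.683, -0.73, 0.813], [0.0, 0.0, 0.0, 1.0]]
clamp [([222.0, 171.0, 285.0, 231.0], 0.74)]
jaw [([226.0, 169.0, 263.0, 202.0], 0.78)]
sample [([246.0, 199.0, 280.0, 222.0], 0.61)]
rack [([312.0, 2
[... 348 characters left out ...]
 287.0], 0.62)]
{'time': 0.9, 'joint_positions': array([ 1.14387102e+00,  8.71631993e-02,  1.37066910e+00, -2.46239575e-06,
        1.68361629e+00, -1.03144557e-01]), 'qvel': array([-0.00019654,  0.00105665,  0.00098121, -0.00229364, -0.00042937,
       -0.00010446]), 'joint_torque': array([ 1.02312468e-03, -3.40048528e+01, -3.02595878e+01,  7.17596663e-02,
        2.36744341e-02,  2.25615622e-06]), 'tool_pos': array([0.17502299, 0.52143475, 0.19224171]), 'ee_rot': array([3.14144961e+00, 1.72663227e-05, 2.81781162e+00]), 'wrist_force': array([ 0.64926639, -0.3486584 , -0.15117238]), 'wrist_torque': array([0.03601959, 0.04697173, 0.01458584]), 'finger_force': 0.0, 'width': 0.0937632808761289}
```

```bash
cat > h.py <<'E'
from bench import robot
import cv2,numpy as np
from scipy.spatial.transform import Rotation as R
def cloud(n,d):
    c=robot.calibration(n);K=c["mtx"];E=c["extrinsics"]
    v,u=np.mgrid[:d.shape[0],:d.shape[1]]
    P=np.stack([(u-K[0,2])/K[0,0]*d,(v-K[1,2])/K[1,1]*d,d],-1)
    return P@E[:3,:3].T+E[:3,3]
E
python3 - <<'E'
from h import *
p=cv2.imread("pics/top0.png");cv2.imwrite("pics/top0c.png",cv2.resize(p[130:300,140:400],None,fx=3,fy=3,interpolation=cv2.INTER_CUBIC))
W=cloud("top",np.load("top_d.npy"))
def rect(box,z0,z1,name):
    l,t,r,b=box; w=W[t:b,l:r].reshape(-1,3);c=p[t:b,l:r].reshape(-1,3)
    m=(w[:,2]>z0)&(w[:,2]<z1);q=w[m]
    rc=cv2.minAreaRect((q[:,:2]*1000).astype(np.float32));print(name,m.sum(),np.round(rc[0],1),np.round(rc[1],1),round(rc[2],1))
rect((296,222,384,280),.006,.020,"clamp plate")
rect((296,222,384,280),.040,.052,"jaw/shim top")
rect((301,225,330,270),.03,.052,"sample top")
rect((155,228,242,292),.015,.03,"rack")
# tabs by colour
hsv=cv2.cvtColor(p,cv2.COLOR_BGR2HSV)
for nm,lo,hi,x in (("yellow",22,34,.0),("green",45,80,0),("orange",8,18,0),("red",0,5,0),("red2",172,180,0),("blue",100,125,0)):
    m=((hsv[...,0]>=lo)&(hsv[...,0]<=hi)&(hsv[...,1]>120)&(hsv[...,2]>60)).astype(np.uint8); n,l,s,c=cv2.connectedComponentsWithStats(m)
    for i in range(1,n):
        if s[i,4]>6: q=W[l==i]; print(nm,np.round(c[i]).tolist(),s[i,4],np.round(np.median(q,0),4),np.round(q[:,2].max(),3))
E
```

```text
clamp plate 1080 [ 533.2 -157.7] [137.1 214.3] 4.5
jaw/shim top 1209 [ 534.3 -154.1] [152.7  76. ] 83.2
sample top 632 [ 540.6 -100.5] [ 54.9 100.2] 86.1
rack 979 [511.7 202. ] [147.6  98.2] 77.2
yellow [47.0, 107.0] 7 [0.8937 0.5839 0.0591] 0.062
yellow [64.0, 124.0] 580 [0.8413 0.5331 0.0586] 1.29
yellow [332.0, 257.0] 30 [ 0.5076 -0.1297  0.0833] 1.29
green [88.0, 190.0] 64 [0.6879 0.4891 0.007 ] 0.013
green [107.0, 190.0] 60 [0.6888 0.4404 0.0068] 1.29
green [68.0, 213.0] 55 [0.6276 0.5391 0.0065] 1.29
green [106.0, 213.0] 63 [0.6288 0.4402 0.007 ] 0.015
green [174.0, 252.0] 24 [0.5214 0.2477 0.0776] 0.083
orange [280.0, 264.0] 159513 [ 0.4653 -0.0021 -0.0012] 1.29
orange [217.0, 250.0] 37 [0.5267 0.1443 0.0782] 0.085
red [55.0, 116.0] 243 [0.8571 0.546  0.096 ] 0.104
red [282.0, 156.0] 129 [ 0.7378 -0.0125  0.1483] 0.154
red [384.0, 171.0] 309 [ 0.7315 -0.2725  0.0225] 0.03
red [369.0, 249.0] 65 [ 0.5262 -0.2194  0.0809] 0.087
red2 [367.0, 254.0] 11 [ 0.5128 -0.2134  0.0744] 0.083
blue [260.0, 232.0] 85 [0.5726 0.0433 0.0481] 0.055
blue [357.0, 249.0] 632 [ 0.5293 -0.1956  0.045 ] 1.29
```

View pics/top0c.png

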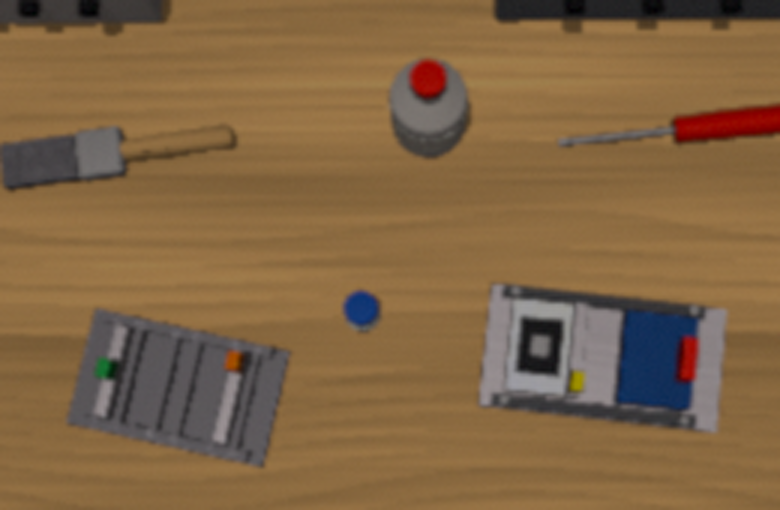

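Top view: rack at left (green tab ~(174,252), orange ~(217,250) full-image px), vial in between (260,232), clamp at right with the yellow tab (332,257) near −x and lug (369,249); the +y axes of rack and clamp run roughly along world +y. Moving over the rack for a wrist look.

```bash
python3 -m handwheel '[[[0,0,0.04],[0.68,-0.64,0],0],[[0,0,0.03],[0.68,-0.64,0],0],[[0,0,0],[0.68,-0.64,0],0],[[0,0,0],[0.68,-0.64,0],0],[[0,0,0],[0.68,-0.64,0],0]]'; python3 -m handwheel '[[[0,0,0],[0.68,-0.64,0],0],[[0,0,0],[0.68,-0.64,0],0],[[0,0,0],[0.68,-0.64,0],0],[[0,0,0],[0.68,-0.64,0],0],[[0,0,0],[0,0,0],0]]'
cat >> h.py <<'E'
def wrist(name):
    o=robot.get_obs(); p,d=robot.snapshot("wrist"); cv2.imwrite(f"pics/{name}.png",p[:,:,::-1])
    c=robot.calibration("wrist");K=c["mtx"];H=c["hand_eye"]
    T=np.eye(4);T[:3,:3]=R.from_euler("xyz",o["ee_rot"]).as_matrix();T[:3,3]=o["tool_pos"];M=T@H
    v,u=np.mgrid[:d.shape[0],:d.shape[1]];a=(u-K[0,2])/K[0,0];b=(v-K[1,2])/K[1,1];r=np.hypot(a,b)+1e-9
    s=np.tan(np.minimum(r,1.5))/r; P=np.stack([a*s*d,b*s*d,d],-1)
    W=P@M[:3,:3].T+M[:3,3]; W[d==0]=np.nan
    return p[:,:,::-1].copy(),d,W,o
E
python3 - <<'E'
from h import *
p,d,W,o=wrist("w1"); np.save("w1.npy",W); print(o["tool_pos"],o["ee_rot"],robot.tip_reach)
for q in("rack","shim_b"): print(q,[(np.round(b["bbox"]).tolist(),round(b["p"],2)) for b in robot.boxes_of(q,"wrist")[:3]])
E
```

```text
time: 1.4
tool_pos: [0.3461, 0.3601, 0.1924]
ee_rot: [3.141, 0.0, 2.928]
wrist_force: [0.6, 0.6, 0.1]
width: 0.0936
finger_force: 0.0
time: 1.9
tool_pos: [0.4843, 0.2293, 0.1916]
ee_rot: [-3.14, 0.001, 2.921]
wrist_force: [-0.3, 0.3, 0.4]
width: 0.0937
finger_force: 0.0
[0.4843037  0.22930235 0.19159709] [-3.13981894e+00  1.15103579e-03  2.92055623e+00] 0.025
rack [([197.0, 177.0, 339.0, 263.0], 0.82)]
shim_b [([26.0, 258.0, 52.0, 292.0], 0.87), ([302.0, 188.0, 319.0, 264.0], 0.83), ([197.0, 178.0, 335.0, 260.0], 0.36)]
```

View pics/w1.png

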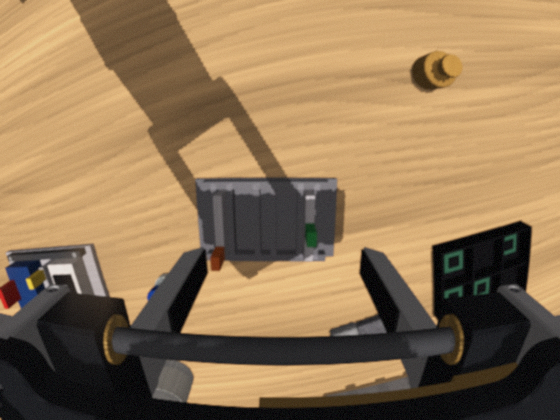

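The wrist view shows the rack at (197–339,177–263), green tab at ~(312,235), orange tab at ~(217,258); at far left the clamp.

```bash
cat >> h.py <<'E'
def fit(W,box,z0,z1,mask=None):
    l,t,r,b=box;w=W[t:b,l:r];m=(w[...,2]>z0)&(w[...,2]<z1)
    if mask is not None:m&=mask[t:b,l:r]
    q=w[m];rc=cv2.minAreaRect((q[:,:2]*1000).astype(np.float32))
    return m.sum(),np.round(rc[0],1).tolist(),np.round(rc[1],1).tolist(),round(rc[2],1),np.round(np.median(q,0),4).tolist()
def hue(p,lo,hi,s=110,v=40):
    h=cv2.cvtColor(p,cv2.COLOR_BGR2HSV);return (h[...,0]>=lo)&(h[...,0]<=hi)&(h[...,1]>s)&(h[...,2]>v)
E
python3 - <<'E'
from h import *
p=cv2.imread("pics/w1.png");W=np.load("w1.npy")
print("rack",fit(W,(190,170,345,270),.018,.030))
print("green",fit(W,(300,215,325,255),.066,.095,hue(p,45,80)))
print("plate b",fit(W,(300,185,325,262),.040,.056))
print("orange",fit(W,(205,243,230,275),.066,.095,hue(p,4,20)))
print("plate c",fit(W,(205,185,230,262),.040,.056))
E
```

```text
rack (np.int64(4026), [511.9, 201.6], [144.6, 98.8], 76.9, [0.5028, 0.2024, 0.0233])
green (np.int64(162), [521.6, 250.7], [8.9, 15.6], 77.5, [0.5195, 0.251, 0.0789])
plate b (np.int64(453), [522.7, 250.7], [10.4, 75.4], 76.3, [0.5097, 0.253, 0.0473])
orange (np.int64(198), [527.7, 147.0], [11.0, 16.3], 77.3, [0.5261, 0.1488, 0.0787])
plate c (np.int64(544), [500.9, 153.2], [10.3, 76.7], 78.1, [0.4943, 0.1551, 0.0472])
```

```bash
python3 -m handwheel '[[[0,0,0],[0.75,0.43,-0.3],0],[[0,0,0],[0,0,-0.7],0],[[0,0,0],[0,0,-0.7],0],[[0,0,0],[0,0,-0.4],0],[[0,0,0],[0,0,0],0]]'
```

```text
time: 2.55
tool_pos: [0.5146, 0.2557, 0.0831]
ee_rot: [-3.138, -0.007, 2.931]
wrist_force: [0.1, -0.2, 0.0]
width: 0.0941
finger_force: 0.0
```

```bash
python3 -m handwheel '[[[0,0,0],[0,0,0],0],[[0,0,0],[0,0,0],0]]'
```

```text
time: 2.75
tool_pos: [0.5193, 0.2562, 0.0896]
ee_rot: [3.139, 0.003, 2.929]
wrist_force: [-0.5, -0.1, 1.2]
width: 0.0944
finger_force: 0.0
```

```bash
python3 -m handwheel '[[[0,0,-0.01],[0.04,-0.1,-0.22],0],[[0,0,0],[0,0,0],0],[[0,0,0],[0,0,0],0],[[0,0,0],[0,0,0],0.5],[[0,0,0],[0,0,0],0.6]]'; python3 -m handwheel '[[[0,0,0],[0,0,0],1],[[0,0,0],[0,0,0],1],[[0,0,0],[0,0,0],1],[[0,0,0],[0,0,0],1],[[0,0,0],[0,0,0],1]]'
```

```text
time: 3.25
tool_pos: [0.5207, 0.2499, 0.0765]
ee_rot: [3.141, 0.0, 2.912]
wrist_force: [0.0, 0.2, 0.2]
width: 0.0816
finger_force: 0.0
time: 3.75
tool_pos: [0.5205, 0.25, 0.0762]
ee_rot: [3.141, 0.0, 2.912]
wrist_force: [-0.5, 0.3, -0.8]
width: 0.0412
finger_force: 0.0
```

```bash
python3 -m handwheel '[[[0,0,0],[0,0,0],1],[[0,0,0],[0,0,0],1],[[0,0,0],[0,0,0],1],[[0,0,0],[0,0,0],1],[[0,0,0],[0,0,0],1]]'; python3 -m handwheel '[[[0,0,0],[0,0,0.2],1],[[0,0,0],[0,0,0.5],1],[[0,0,0],[0,0,0.7],1],[[0,0,0],[0,0,0.7],1],[[0,0,0],[0,0,0.3],1]]'
```

```text
time: 4.25
tool_pos: [0.5205, 0.2499, 0.0762]
ee_rot: [3.141, -0.0, 2.912]
wrist_force: [0.2, 0.0, 0.5]
width: 0.0022
finger_force: 0.0
time: 4.75
tool_pos: [0.5222, 0.2506, 0.2014]
ee_rot: [3.137, 0.006, 2.912]
wrist_force: [0.6, 0.7, 0.1]
width: 0.0004
finger_force: 0.0
```

```bash
python3 -m handwheel '[[[0,0,0],[0,0,0],1],[[0,0,0],[0,0,0],1],[[0,0,0],[0,0,0],1]]'; python3 - <<'E'
from h import *
p,d,W,o=wrist("w2"); np.save("w2.npy",W); print(o["tool_pos"],o["ee_rot"],o["width"])
for q in("rack","shim_b"): print(q,[(np.round(b["bbox"]).tolist(),round(b["p"],2)) for b in robot.boxes_of(q,"wrist")[:4]])
E
```

```text
time: 5.05
tool_pos: [0.5194, 0.2496, 0.1935]
ee_rot: [-3.139, -0.004, 2.912]
wrist_force: [-0.2, -0.6, 0.1]
width: 0.0007
finger_force: 0.0
[0.51942041 0.24955199 0.19354899] [-3.13922395 -0.00375382  2.91205373] 0.0006646814874087585
rack [([176.0, 154.0, 313.0, 241.0], 0.59)]
shim_b [([278.0, 163.0, 290.0, 239.0], 0.94), ([184.0, 168.0, 204.0, 245.0], 0.7), ([11.0, 243.0, 42.0, 293.0], 0.69), ([123.0, 356.0, 180.0, 392.0], 0.63)]
```

View pics/w2.png

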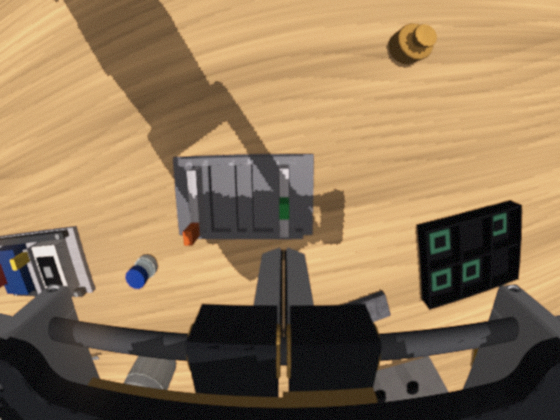

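The shims are still in their slots (green tab ~(284,207)); the closed fingertips show at (283,252). Checking where the fingertips truly are versus the reported TCP.

```bash
python3 - <<'E'
from h import *
p=cv2.imread("pics/w2.png");W=np.load("w2.npy")
for v in (248,252,256,262,270,285,300): print(v,np.round(W[v,[268,275,290,298]],3).tolist())
print("green",fit(W,(272,190,296,222),.066,.095,hue(p,45,80)))
print("plate b",fit(W,(270,155,298,245),.040,.056))
c=robot.calibration("wrist");print(np.round(c["mtx"],1).tolist(),np.round(c["hand_eye"],4).tolist())
E
```

```text
248 [[0.587, 0.215, -0.002], [0.589, 0.224, -0.0], [0.511, 0.257, 0.207], [0.595, 0.252, -0.001]]
252 [[0.508, 0.245, 0.215], [0.509, 0.249, 0.214], [0.511, 0.257, 0.214], [nan, nan, nan]]
256 [[0.508, 0.245, 0.219], [0.509, 0.249, 0.22], [0.511, 0.257, 0.22], [0.512, 0.261, 0.22]]
262 [[0.508, 0.246, 0.228], [0.51, 0.249, 0.227], [0.511, 0.257, 0.227], [0.512, 0.261, 0.228]]
270 [[0.509, 0.246, 0.237], [0.51, 0.249, 0.237], [0.511, 0.257, 0.237], [0.512, 0.261, 0.238]]
285 [[0.509, 0.247, 0.254], [0.509, 0.25, 0.254], [0.511, 0.256, 0.253], [0.512, 0.26, 0.254]]
300 [[0.509, 0.247, 0.267], [0.51, 0.25, 0.265], [0.511, 0.256, 0.266], [0.512, 0.26, 0.267]]
green (np.int64(166), [522.2, 250.6], [8.9, 14.9], 76.4, [0.5208, 0.251, 0.0793])
plate b (np.int64(439), [523.1, 251.0], [8.8, 76.2], 76.7, [0.5104, 0.253, 0.0474])
[[325.2, 0.0, 283.1], [0.0, 325.2, 215.0], [0.0, 0.0, 1.0]] [[-0.001, -0.9603, -0.2788, 0.0817], [1.0, -0.0009, -0.0002, 0.0016], [-0.0, -0.2788, 0.9603, -0.1919], [0.0, 0.0, 0.0, 1.0]]
```

```bash
python3 - <<'E'
from h import *
p,d=robot.snapshot("scene");W=cloud("scene",d);o=robot.get_obs();print(o["tool_pos"])
m=(np.abs(W[...,0]-.519)<.03)&(np.abs(W[...,1]-.2496)<.03)&(W[...,2]>.1)&(W[...,2]<.35)
z=np.sort(W[m][:,2]);print(m.sum(),z[:10].round(3));v,u=np.where(m);print(u.min(),u.max(),v.min(),v.max())
c=cv2.resize(p[100:340,200:460,::-1],None,fx=3,fy=2.5,interpolation=cv2.INTER_CUBIC);cv2.imwrite("pics/s1.png",c)
E
```

```text
[0.51989591 0.24970851 0.19455705]
977 [0.209 0.211 0.212 0.213 0.213 0.214 0.214 0.215 0.215 0.216]
362 407 184 243
```

View pics/s1.png

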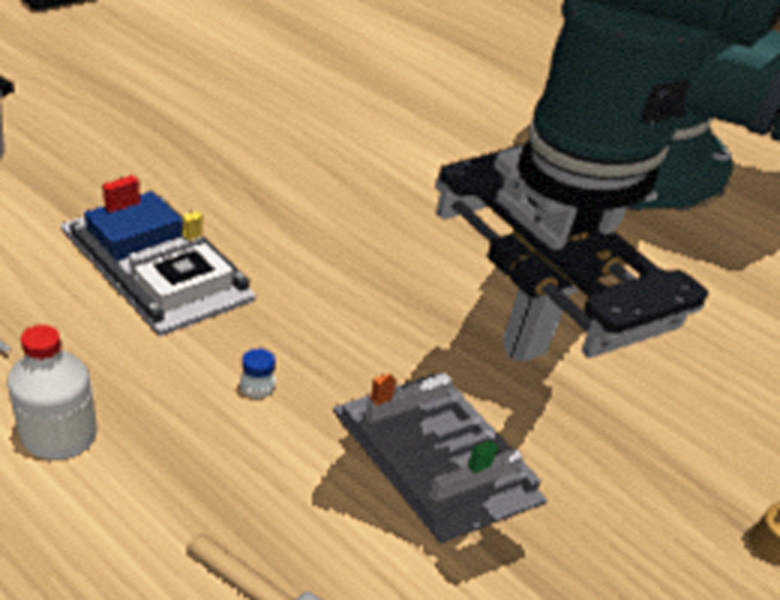

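Both cameras agree: the scene view shows the tips at z≈0.209 with TCP 0.195, so the tips sit ~13 mm *above* the reported TCP, and I closed over the tab's top. Grasping lower (TCP z ≈ 0.040), watching force.

```bash
python3 -m handwheel '[[[0,0,0.01],[0.04,0.02,0],0.4],[[0,0,0],[0,0,0],0.4],[[0,0,0],[0,0,-0.6],0.4],[[0,0,0],[0,0,-0.7],0.4],[[0,0,0],[0,0,-0.7],0.4]]'; python3 -m handwheel '[[[0,0,0],[0,0,-0.4],0.4],[[0,0,0],[0,0,-0.3],0.4],[[0,0,0],[0,0,-0.2],0.4],[[0,0,0],[0,0,0],0.4],[[0,0,0],[0,0,0],0.4]]'
```

```text
time: 5.75
tool_pos: [0.5229, 0.2511, 0.0957]
ee_rot: [3.14, 0.002, 2.928]
wrist_force: [-0.7, 0.3, -0.1]
width: 0.0369
finger_force: 0.0
time: 6.25
tool_pos: [0.5233, 0.2512, 0.0523]
ee_rot: [3.14, 0.002, 2.928]
wrist_force: [0.6, -0.0, 0.1]
width: 0.0564
finger_force: 0.0
```

```bash
python3 -m handwheel '[[[0,0,-0.01],[-0.03,0,-0.23],0.4],[[0,0,0],[0,0,0],0.6],[[0,0,0],[0,0,0],1],[[0,0,0],[0,0,0],1],[[0,0,0],[0,0,0],1]]'; python3 -m handwheel '[[[0,0,0],[0,0,0],1],[[0,0,0],[0,0,0],1],[[0,0,0],[0,0,0],1],[[0,0,0],[0,0,0],1]]'
```

```text
time: 6.75
tool_pos: [0.5212, 0.251, 0.0401]
ee_rot: [3.141, 0.001, 2.912]
wrist_force: [0.1, 0.4, -0.1]
width: 0.0281
finger_force: 0.0
time: 7.15
tool_pos: [0.521, 0.2505, 0.0397]
ee_rot: [-3.141, 0.0, 2.912]
wrist_force: [-1.1, -1.6, -0.5]
width: 0.0098
finger_force: 30.0
```

```bash
python3 -m handwheel '[[[0,0,0],[0,0,0.2],1],[[0,0,0],[0,0,0.5],1],[[0,0,0],[0,0,0.6],1],[[0,0,0],[0,0,0.6],1],[[0,0,0],[0,-0.3,0.5],1]]'; python3 -m handwheel '[[[0,0,0.03],[-0.1,-0.7,0],1],[[0,0,0.03],[-0.1,-0.9,0],1],[[0,0,0.03],[-0.1,-0.9,0],1],[[0,0,0],[-0.1,-0.9,0],1],[[0,0,0],[0,-0.9,0],1]]';python3 -m handwheel '[[[0,0,0],[0,-0.7,0],1],[[0,0,0],[0,-0.4,0],1],[[0,0,0],[0,0,0],1],[[0,0,0],[0,0,0],1],[[0,0,0],[0,0,0],1]]'
python3 - <<'E'
from h import *
p,d,W,o=wrist("w3"); np.save("w3.npy",W); print(o["tool_pos"],o["ee_rot"],o["width"],o["finger_force"])
for q in("clamp","sample","jaw","shim_b"): print(q,[(np.round(b["bbox"]).tolist(),round(b["p"],2)) for b in robot.boxes_of(q,"wrist")[:4]])
E
```

```text
time: 7.65
tool_pos: [0.5213, 0.2375, 0.1622]
ee_rot: [3.139, 0.002, 2.914]
wrist_force: [-0.6, 0.0, -0.3]
width: 0.0095
finger_force: 30.0
time: 8.15
tool_pos: [0.5005, 0.0197, 0.1607]
ee_rot: [3.141, 0.001, 3.054]
wrist_force: [0.6, -0.3, -0.3]
width: 0.0096
finger_force: 30.0
time: 8.65
tool_pos: [0.5011, -0.033, 0.16]
ee_rot: [3.141, 0.0, 3.055]
wrist_force: [0.1, 1.0, -1.5]
width: 0.0097
finger_force: 30.0
[ 0.50111363 -0.03297132  0.15998906] [3.14079115e+00 3.95917564e-04 3.05463477e+00] 0.009678316895944195 29.98246192932129
clamp [([96.0, 190.0, 268.0, 286.0], 0.62)]
sample [([194.0, 208.0, 246.0, 282.0], 0.85)]
jaw [([94.0, 203.0, 169.0, 280.0], 0.63)]
shim_b [([274.0, 188.0, 293.0, 315.0], 0.96), ([437.0, 159.0, 472.0, 234.0], 0.87), ([172.0, 208.0, 200.0, 290.0], 0.58), ([98.0, 188.0, 269.0, 286.0], 0.37)]
```

View pics/w3.png

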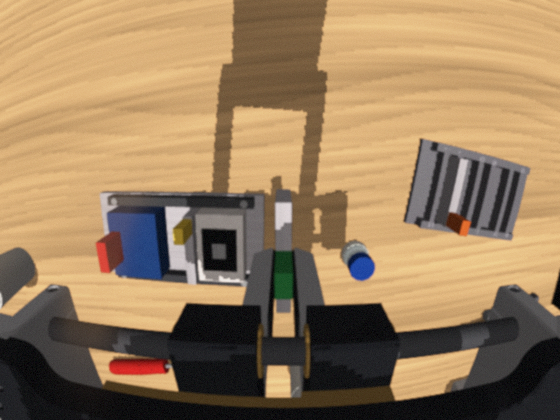

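Shim B held upright at (275–293,188–315); the clamp is at (96–268,190–286): jaw blue at left, bare gap, shim A (tab ~(182,232)), then the sample (194–246).

```bash
python3 - <<'E'
from h import *
p=cv2.imread("pics/w3.png");W=np.load("w3.npy");B=(90,185,272,292)
print("plate outer",fit(W,B,.004,.036))
print("jawtop",fit(W,B,.040,.052,hue(p,100,130,120,20)))
print("shim a top",fit(W,(172,200,206,290),.0495,.057))
print("sample top",fit(W,(190,205,250,285),.037,.0475))
print("yellow",fit(W,(165,210,205,255),.070,.092,hue(p,20,35)))
print("red",fit(W,B,.070,.092,hue(p,0,6)|hue(p,172,180)))
print("held plate",fit(W,(265,180,300,330),.155,.180), fit(W,(265,180,300,262),.15,.20))
# profile along clamp y at x offset
y=np.radians(-5.);c,s=np.cos(y),np.sin(y);Q=(W[...,:2]-[.533,-.158])@np.array([[c,-s],[s,c]])
for x0 in(-.01,.015):
    m=(np.abs(Q[...,0]-x0)<.008)&(np.abs(Q[...,1])<.11)
    print([(k*2,round(float(np.median(W[m&(np.abs(Q[...,1]-k*.002)<.001)][:,2]))*1000 if 0 else float(np.nanmedian(W[m&(np.abs(Q[...,1]-k*.002)<.001)][:,2])*1000))) for k in range(-20,36)])
E
```

```text
plate outer (np.int64(6056), [534.3, -157.0], [200.6, 104.5], 83.3, [0.504, -0.1504, 0.0192])
jawtop (np.int64(2179), [529.8, -194.5], [53.2, 76.1], 82.0, [0.5333, -0.1871, 0.0452])
shim a top (np.int64(489), [538.0, -131.9], [10.8, 76.3], 83.2, [0.5444, -0.1319, 0.0513])
sample top (np.int64(3311), [541.1, -104.2], [56.0, 76.3], 83.5, [0.5369, -0.1014, 0.0422])
yellow (np.int64(246), [508.9, -128.1], [10.0, 15.7], 83.9, [0.5077, -0.1261, 0.0825])
red (np.int64(431), [526.5, -218.1], [12.5, 33.5], 82.2, [0.525, -0.2151, 0.0807])
held plate (np.int64(1265), [503.0, -30.9], [75.6, 19.8], 1.8, [0.4865, -0.0304, 0.1677]) (np.int64(1322), [480.6, -30.0], [19.9, 30.5], 83.4, [0.4866, -0.0297, 0.168])
  return np.nanmean(a, axis, out=out, keepdims=keepdims)
Traceback (most recent call last):
ValueError: cannot convert float NaN to integer
```

```bash
python3 -m handwheel '[[[0,0,-0.016],[0.2,-0.7,0],1],[[0,0,0],[0.23,-0.8,0],1],[[0,0,0],[0.22,-0.7,-0.4],1],[[0,0,0],[0,0,0],1],[[0,0,0],[0,0,0],1]]';python3 -m handwheel '[[[0,0,0],[0,0,0],1],[[0,0,0],[0,0,0],1]]'
```

```text
time: 9.4
tool_pos: [0.533, -0.1439, 0.1386]
ee_rot: [3.14, -0.002, 3.027]
wrist_force: [0.1, 0.5, -0.8]
width: 0.0099
finger_force: 30.0
time: 9.6
tool_pos: [0.5338, -0.1429, 0.1406]
ee_rot: [3.142, 0.001, 3.03]
wrist_force: [-0.2, 0.0, -1.0]
width: 0.0098
finger_force: 30.0
```

```bash
python3 -m handwheel '[[[0,0,0],[0,-0.076,-0.4],1],[[0,0,0],[0,0,-0.5],1],[[0,0,0],[0,0,-0.5],1],[[0,0,0],[0,0,-0.2],1],[[0,0,0],[0,0,0],1]]';python3 -m handwheel '[[[0,0,0],[0,0,0],1],[[0,0,0],[0,0,0],1]]'
```

```text
time: 10.1
tool_pos: [0.5324, -0.1467, 0.0584]
ee_rot: [3.141, -0.003, 3.029]
wrist_force: [-0.6, 0.1, -0.9]
width: 0.0101
finger_force: 30.0
time: 10.3
tool_pos: [0.5348, -0.1481, 0.0617]
ee_rot: [-3.141, 0.003, 3.029]
wrist_force: [0.6, -0.3, -0.9]
width: 0.0098
finger_force: 30.0
```

```bash
python3 -m handwheel '[[[0,0,0],[0,0.02,-0.15],1],[[0,0,0],[0,0,-0.1],1],[[0,0,0],[0,0,0],1],[[0,0,0],[0,0,0],1]]'
```

```text
time: 10.7
tool_pos: [0.5333, -0.1468, 0.0468]
ee_rot: [3.141, -0.001, 3.028]
wrist_force: [0.2, 0.2, -1.1]
width: 0.0094
finger_force: 30.0
```

```bash
python3 -m handwheel '[[[0,0,0],[0.01,0,-0.06],1],[[0,0,0],[0,0,0],1],[[0,0,0],[0,0,0],1]]'
```

```text
time: 11.0
tool_pos: [0.534, -0.1469, 0.0441]
ee_rot: [3.141, -0.0, 3.028]
wrist_force: [-0.1, 0.7, -0.4]
width: 0.0097
finger_force: 30.0
```

```bash
python3 -m handwheel '[[[0,0,0],[0,0,-0.02],1],[[0,0,0],[0,0,0],0.7],[[0,0,0],[0,0,0],0.7],[[0,0,0],[0,0,0],0.7],[[0,0,0],[0,0,0],0.7]]'; python3 -m handwheel '[[[0,0,0],[0,0,0.3],0.7],[[0,0,0],[0,0,0.7],0.7],[[0,0,0],[0,0,0.7],0.6],[[0,0,0],[0,0.6,0.6],0.6],[[0,0,0],[0,0.8,0],0.6]]'; python3 -m handwheel '[[[0,0,0],[-0.2,0.4,0],0.5],[[0,0,0],[-0.2,0,0],0.5],[[0,0,0],[0,0,0],0.4],[[0,0,0],[0,0,0],0.4]]'
python3 - <<'E'
from h import *
p,d,W,o=wrist("w4"); np.save("w4.npy",W); print(o["tool_pos"],o["ee_rot"],o["width"])
for q in("clamp","shim_b"): print(q,[(np.round(b["bbox"]).tolist(),round(b["p"],2)) for b in robot.boxes_of(q,"wrist")[:4]])
E
```

```text
time: 11.5
tool_pos: [0.534, -0.1469, 0.0432]
ee_rot: [3.142, 0.0, 3.028]
wrist_force: [-0.4, -0.2, -0.9]
width: 0.0282
finger_force: 0.0
time: 12.0
tool_pos: [0.5373, -0.0783, 0.1656]
ee_rot: [-3.14, 0.012, 3.025]
wrist_force: [0.3, -0.5, 0.4]
width: 0.0374
finger_force: 0.0
time: 12.4
tool_pos: [0.5141, -0.0578, 0.1586]
ee_rot: [-3.141, 0.001, 3.027]
wrist_force: [0.4, 0.7, 0.2]
width: 0.0559
finger_force: 0.0
[ 0.51407242 -0.0577856   0.15863229] [-3.14109001e+00  9.03405725e-04  3.02727094e+00] 0.05585578178455435
clamp [([114.0, 178.0, 290.0, 278.0], 0.89)]
shim_b [([452.0, 140.0, 492.0, 217.0], 0.94), ([182.0, 194.0, 207.0, 275.0], 0.77), ([194.0, 194.0, 220.0, 264.0], 0.64)]
```

View pics/w4.png

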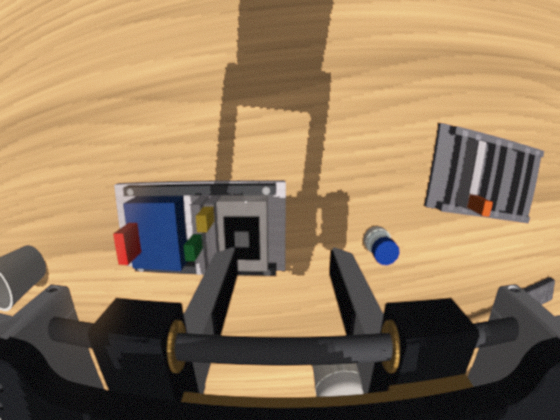

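Shim B stands next to shim A (green tab ~(193,247), yellow ~(206,218)) with a gap left towards the jaw. Measuring, then fetching the orange one.

```bash
python3 - <<'E'
from h import *
p=cv2.imread("pics/w4.png");W=np.load("w4.npy");B=(110,175,292,282)
print("plate outer",fit(W,B,.004,.036))
print("shim tops a+b",fit(W,(182,190,224,280),.0495,.057))
print("green",fit(W,(180,225,210,265),.070,.092,hue(p,45,80)))
print("yellow",fit(W,(190,200,220,240),.070,.092,hue(p,20,35)))
print("orange",fit(W,(465,190,500,222),.066,.095,hue(p,4,20)))
E
```

```text
plate outer (np.int64(5800), [534.1, -157.2], [201.0, 104.2], 83.0, [0.5016, -0.1253, 0.0193])
shim tops a+b (np.int64(803), [537.1, -138.6], [24.7, 76.2], 83.4, [0.5346, -0.1396, 0.0514])
green (np.int64(258), [536.2, -145.5], [10.5, 16.2], 85.6, [0.5344, -0.1441, 0.0827])
yellow (np.int64(265), [509.6, -128.5], [10.3, 15.5], 83.5, [0.5083, -0.1271, 0.0827])
orange (np.int64(231), [527.6, 146.2], [11.3, 15.6], 76.0, [0.5267, 0.1435, 0.0782])
```

```bash
python3 -m handwheel '[[[0,0,-0.03],[0.06,0.7,0],0.4],[[0,0,-0.03],[0.1,0.9,0],0.4],[[0,0,-0.013],[0.1,0.9,0],0.4],[[0,0,0],[0,0.9,0],0.4],[[0,0,0],[0,0.69,-0.2],0.4]]'; python3 -m handwheel '[[[0,0,0],[0,0,-0.5],0.4],[[0,0,0],[0,0,-0.6],0.4],[[0,0,0],[0,0,-0.4],0.4],[[0,0,0],[0,0,0],0.4],[[0,0,0],[0,0,0],0.4]]'
```

```text
time: 13.05
tool_pos: [0.5283, 0.1496, 0.1494]
ee_rot: [3.14, 0.003, 2.914]
wrist_force: [1.2, -0.8, -0.5]
width: 0.0561
finger_force: 0.0
time: 13.55
tool_pos: [0.5273, 0.1472, 0.0732]
ee_rot: [-3.141, -0.001, 2.913]
wrist_force: [0.1, 0.4, 1.0]
width: 0.0564
finger_force: 0.0
```

```bash
python3 -m handwheel '[[[0,0,0],[0,-0.01,-0.4],0.4],[[0,0,0],[0,0,-0.26],0.5],[[0,0,0],[0,0,0],0.6],[[0,0,0],[0,0,0],1],[[0,0,0],[0,0,0],1]]'; python3 -m handwheel '[[[0,0,0],[0,0,0],1],[[0,0,0],[0,0,0],1],[[0,0,0],[0,0,0],1],[[0,0,0],[0,0,0],1],[[0,0,0],[0,0,0],1]]'
```

```text
time: 14.05
tool_pos: [0.5279, 0.1472, 0.0414]
ee_rot: [3.141, 0.002, 2.914]
wrist_force: [-0.6, 0.2, 0.5]
width: 0.0278
finger_force: 0.0
time: 14.55
tool_pos: [0.5273, 0.1467, 0.0407]
ee_rot: [-3.141, 0.001, 2.914]
wrist_force: [-0.6, -2.0, 2.5]
width: 0.0099
finger_force: 30.0
```

```bash
python3 -m handwheel '[[[0,0,0],[0,0,0.2],1],[[0,0,0],[0,0,0.4],1],[[0,0,0],[0,0,0.6],1],[[0,0,0],[0,0,0.6],1],[[0,0,0],[0,0,0.6],1]]'; python3 -m handwheel '[[[0,0,0.03],[0.05,-0.6,0],1],[[0,0,0.03],[0.1,-0.8,0],1],[[0,0,0.013],[0.1,-0.8,0],1],[[0,0,0],[0,-0.8,0],1],[[0,0,0],[0,-0.3,0],1]]';python3 -m handwheel '[[[0,0,0],[0,0,0],1],[[0,0,0],[0,0,0],1],[[0,0,0],[0,0,0],1]]'
python3 - <<'E'
from h import *
p,d,W,o=wrist("w5"); np.save("w5.npy",W); t=o["tool_pos"];print(t,o["ee_rot"],o["width"],o["finger_force"])
# held plate top: points near the tool y, rel. z
y=o["ee_rot"][2]-np.pi;c,s=np.cos(y),np.sin(y);Q=(W[...,:2]-t[:2])@np.array([[c,-s],[s,c]])
m=(np.abs(Q[...,1])<.012)&(Q[...,0]>-.09)&(Q[...,0]<.03)&(W[...,2]>.1)&(W[...,2]<t[2]+.01)
q=Q[m];z=W[m][:,2]
for a in np.arange(-.075,.02,.01):
    k=np.abs(q[:,0]-a)<.005
    if k.sum()>5: print(round(a,3),k.sum(),np.round([np.median(q[k,1]),z[k].max(),np.median(z[k])],4))
print(np.round([q[:,0].min(),q[:,0].max()],4))
E
```

```text
time: 15.05
tool_pos: [0.5266, 0.1477, 0.1615]
ee_rot: [3.14, -0.001, 2.914]
wrist_force: [0.2, 0.7, -1.1]
width: 0.0098
finger_force: 30.0
time: 15.55
tool_pos: [0.5394, -0.0205, 0.1604]
ee_rot: [-3.142, 0.0, 3.025]
wrist_force: [1.4, 0.6, -1.4]
width: 0.0099
finger_force: 30.0
time: 15.85
tool_pos: [0.5395, -0.0162, 0.1602]
ee_rot: [3.14, -0.0, 3.03]
wrist_force: [-0.2, 0.4, -0.5]
width: 0.0097
finger_force: 30.0
[ 0.53950407 -0.01616479  0.16023375] [ 3.14045385e+00 -9.47393091e-05  3.03017463e+00] 0.009678257674990719 29.989719092845917
-0.065 221 [0.0015 0.1683 0.1664]
-0.055 303 [0.0015 0.1686 0.1669]
-0.045 284 [0.0015 0.1686 0.1669]
-0.035 281 [0.0015 0.1686 0.1668]
-0.025 268 [0.0015 0.1681 0.1668]
-0.015 245 [0.0021 0.1684 0.1668]
-0.005 102 [0.0015 0.1702 0.1668]
[-0.0655 -0.0066]
```

View pics/w5.png

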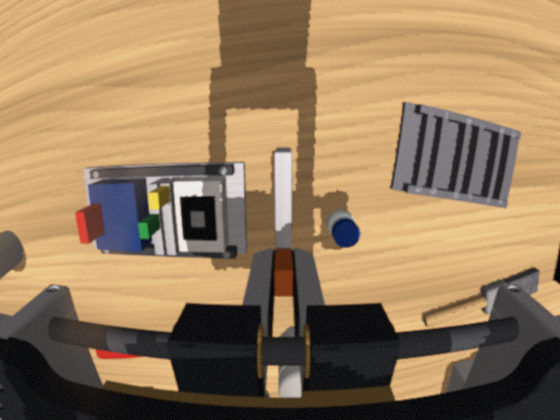

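Orange shim held level (273–292,150–395), gap between jaw and green shim is open at ~(143,210).

```bash
python3 -m handwheel '[[[0,0,0],[0.12,-0.7,0],1],[[0,0,0],[0.15,-0.85,0],1],[[0,0,0],[0.15,-0.85,0],1],[[0,0,0],[0,-0.56,-0.3],1],[[0,0,0],[0,0,-0.1],1]]';python3 -m handwheel '[[[0,0,0],[0,0,0],1],[[0,0,0],[0,0,0],1],[[0,0,0],[0,0,0],1]]'
```

```text
time: 16.4
tool_pos: [0.5601, -0.1678, 0.1384]
ee_rot: [-3.141, -0.002, 3.026]
wrist_force: [-0.7, 0.5, -0.5]
width: 0.0094
finger_force: 30.0
time: 16.7
tool_pos: [0.5611, -0.1643, 0.1411]
ee_rot: [3.141, 0.001, 3.031]
wrist_force: [0.1, 0.1, -1.2]
width: 0.01
finger_force: 30.0
```

```bash
python3 -m handwheel '[[[0,0,-0.002],[-0.01,0,-0.4],1],[[0,0,0],[0,0,-0.5],1],[[0,0,0],[0,0,-0.4],1],[[0,0,0],[0,0,-0.24],1],[[0,0,0],[0,0,0],1]]';python3 -m handwheel '[[[0,0,0],[0,0,0],1],[[0,0,0],[0,0,0],1],[[0,0,0],[0,0,0],1]]'
```

```text
time: 17.2
tool_pos: [0.559, -0.1646, 0.0616]
ee_rot: [3.14, -0.003, 3.026]
wrist_force: [1.0, 0.0, -1.4]
width: 0.0095
finger_force: 30.0
time: 17.5
tool_pos: [0.5609, -0.1662, 0.0648]
ee_rot: [-3.141, 0.003, 3.025]
wrist_force: [0.1, -1.2, -0.9]
width: 0.0104
finger_force: 30.0
```

```bash
python3 -m handwheel '[[[0,0,0],[-0.01,0.04,-0.1],1],[[0,0,0],[0,0,-0.15],1],[[0,0,0],[0,0,-0.08],1],[[0,0,0],[0,0,0],1],[[0,0,0],[0,0,0],1]]'
```

```text
time: 18.0
tool_pos: [0.5593, -0.1638, 0.0463]
ee_rot: [3.141, -0.001, 3.025]
wrist_force: [0.2, 0.8, -1.1]
width: 0.0099
finger_force: 30.0
```

```bash
python3 -m handwheel '[[[0,0,0],[0,0,-0.04],1],[[0,0,0],[0,0,0],1],[[0,0,0],[0,0,0],0.7],[[0,0,0],[0,0,0],0.7],[[0,0,0],[0,0,0],0.7]]'; python3 -m handwheel '[[[0,0,0],[0,0,0],0.7],[[0,0,0],[0,0,0.3],0.7],[[0,0,0],[0,0,0.6],0.7],[[0,0,0],[0,0.5,0.6],0.6],[[0,0,0],[-0.2,0.8,0.6],0.6]]'; python3 -m handwheel '[[[0,0,0],[-0.3,0.8,0],0.7],[[0,0,0],[-0.2,0,0],1],[[0,0,0],[0,0,0],1],[[0,0,0],[0,0,0],1]]'
python3 - <<'E'
from h import *
p,d,W,o=wrist("w6"); np.save("w6.npy",W); print(o["tool_pos"],o["ee_rot"],o["width"])
for q in("clamp","shim_b"): print(q,[(np.round(b["bbox"]).tolist(),round(b["p"],2)) for b in robot.boxes_of(q,"wrist")[:4]])
E
```

```text
time: 18.5
tool_pos: [0.5596, -0.1639, 0.0449]
ee_rot: [-3.142, 0.0, 3.025]
wrist_force: [0.9, -0.2, 0.8]
width: 0.0272
finger_force: 0.0
time: 19.0
tool_pos: [0.5505, -0.1007, 0.1514]
ee_rot: [-3.141, 0.002, 3.022]
wrist_force: [0.8, -0.2, -0.3]
width: 0.037
finger_force: 0.0
time: 19.4
tool_pos: [0.5248, -0.0604, 0.1494]
ee_rot: [-3.141, 0.001, 3.024]
wrist_force: [0.7, -0.5, -0.2]
width: 0.0091
finger_force: 0.0
[ 0.52481719 -0.0603752   0.14940158] [-3.14112294e+00  6.51289449e-04  3.02444467e+00] 0.009059030635456744
clamp [([110.0, 171.0, 288.0, 270.0], 0.76)]
shim_b [([191.0, 187.0, 220.0, 270.0], 0.96), ([169.0, 188.0, 194.0, 279.0], 0.76), ([182.0, 185.0, 205.0, 271.0], 0.58), ([111.0, 187.0, 181.0, 265.0], 0.47)]
```

View pics/w6.png

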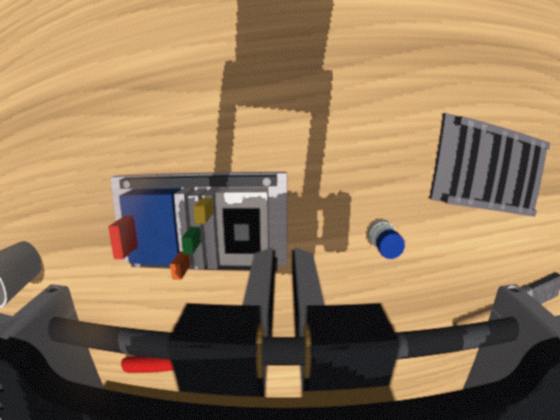

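Three shims stand with tabs staggered (yellow (204,210), green (191,240), orange (179,265)). Now going behind the lug with closed fingers.

```bash
python3 -m handwheel '[[[0,0,0],[0,-0.6,0],1],[[0,0,0],[0,-0.85,0],1],[[0,0,0],[0,-0.85,0],1],[[0,0,0],[-0.04,-0.85,0],1],[[0,0,0],[0,-0.68,0],1]]';python3 -m handwheel '[[[0,0,0],[0,0,0],1],[[0,0,0],[0,0,-0.4],1],[[0,0,0],[0,0,-0.5],1],[[0,0,0],[0,0,0],1],[[0,0,0],[0,0,0],1]]'
python3 - <<'E'
from h import *
p=cv2.imread("pics/w6.png");W=np.load("w6.npy")
print("red",fit(W,(100,210,140,262),.070,.092,hue(p,0,6)|hue(p,172,180)))
print("plate outer",fit(W,(105,165,292,275),.004,.036))
print("orange",fit(W,(165,245,190,285),.070,.095,hue(p,4,20)))
E
```

```text
time: 20.05
tool_pos: [0.5221, -0.2544, 0.1484]
ee_rot: [3.142, -0.001, 3.023]
wrist_force: [-0.2, 0.4, -0.3]
width: 0.0003
finger_force: 0.0
time: 20.55
tool_pos: [0.5224, -0.2507, 0.1036]
ee_rot: [3.14, -0.002, 3.025]
wrist_force: [0.3, -0.2, 0.1]
width: 0.0001
finger_force: 0.0
red (np.int64(521), [526.6, -218.2], [13.1, 33.6], 84.3, [0.5257, -0.2152, 0.0808])
plate outer (np.int64(5159), [534.1, -157.2], [199.6, 104.0], 83.2, [0.4976, -0.1153, 0.0191])
orange (np.int64(274), [560.2, -162.0], [10.5, 16.9], 84.8, [0.5588, -0.16, 0.0826])
```

```bash
python3 -m handwheel '[[[0,0,0],[0.02,0,-0.5],1],[[0,0,0],[0,0,-0.5],1],[[0,0,0],[0,0,-0.22],1],[[0,0,0],[0,0,0],1],[[0,0,0],[0,0,0],1]]'; python3 -m handwheel '[[[0,0,0],[0.02,0.16,0],1],[[0,0,0],[0,0,0],1],[[0,0,0],[0,0,0],1]]'
```

```text
time: 21.05
tool_pos: [0.5246, -0.2515, 0.0446]
ee_rot: [-3.141, 0.002, 3.025]
wrist_force: [-0.1, 0.8, -0.4]
width: 0.0003
finger_force: 0.0
time: 21.35
tool_pos: [0.5253, -0.2431, 0.0442]
ee_rot: [-3.141, 0.002, 3.026]
wrist_force: [-0.6, -0.9, 0.1]
width: 0.0006
finger_force: 0.0
```

```bash
python3 -m handwheel '[[[0,0,0],[0.01,0.08,0],1],[[0,0,0],[0.01,0.08,0],1],[[0,0,0],[0,0,0],1]]'; python3 -m handwheel '[[[0,0,0],[0.01,0.06,0],1],[[0,0,0],[0.01,0.06,0],1],[[0,0,0],[0,0,0],1]]'
```

```text
time: 21.65
tool_pos: [0.5259, -0.2356, 0.0436]
ee_rot: [-3.14, 0.001, 3.025]
wrist_force: [0.2, -2.7, 1.1]
width: 0.0003
finger_force: 1.2
time: 21.95
tool_pos: [0.5266, -0.2294, 0.0436]
ee_rot: [-3.141, 0.0, 3.025]
wrist_force: [-1.3, -2.8, 2.2]
width: 0.0006
finger_force: 2.0
```

```bash
python3 -m handwheel '[[[0,0,0],[0.01,0.06,0],1],[[0,0,0],[0,0,0],1],[[0,0,0],[0,0,0],1]]'; python3 -m handwheel '[[[0,0,0],[0.01,0.04,0],1],[[0,0,0],[0,0,0],1],[[0,0,0],[0,0,0],1]]'
```

```text
time: 22.25
tool_pos: [0.5272, -0.2264, 0.0433]
ee_rot: [-3.141, 0.0, 3.025]
wrist_force: [-2.4, -4.9, 3.2]
width: 0.0006
finger_force: 2.1
time: 22.55
tool_pos: [0.5273, -0.2258, 0.0434]
ee_rot: [-3.139, -0.0, 3.025]
wrist_force: [-2.5, -6.9, 3.6]
width: 0.0006
finger_force: 3.7
```

```bash
python3 -m handwheel '[[[0,0,0],[0,0.04,0],1],[[0,0,0],[0,0.04,0],1],[[0,0,0],[0,0,0],1],[[0,0,0],[0,0,0],1],[[0,0,0],[0,0,0],1]]'
```

```text
time: 23.05
tool_pos: [0.5273, -0.226, 0.0435]
ee_rot: [-3.131, 0.001, 3.023]
wrist_force: [-2.4, -15.8, 0.2]
width: 0.0001
finger_force: 7.9
```

```bash
python3 -m handwheel '[[[0,0,0],[0,0.02,0],1],[[0,0,0],[0,0,0],1],[[0,0,0],[0,0,0],1],[[0,0,0],[0,0,0],1],[[0,0,0],[0,0,0],1]]'; python3 - <<'E'
from h import *
p,d=robot.snapshot("scene");W=cloud("scene",d)
cv2.imwrite("pics/s2.png",cv2.resize(p[140:250,200:310,::-1],None,fx=5,fy=5,interpolation=cv2.INTER_CUBIC))
pw,dw,Ww,o=wrist("w7")
for n,lo,hi in(("green",45,80),("yellow",20,35),("orange",6,18)):
    try: print(n,fit(Ww,(140,120,420,300),.070,.092,hue(pw,lo,hi)))
    except Exception as e: print(n,e)
print("shim tops",fit(Ww,(140,120,420,300),.0495,.056,hue(pw,0,180,0,90)))
E
```

```text
time: 23.55
tool_pos: [0.5273, -0.226, 0.0435]
ee_rot: [-3.129, 0.002, 3.023]
wrist_force: [-2.7, -18.3, -0.4]
width: 0.0003
finger_force: 8.9
green (np.int64(113), [535.4, -146.2], [2.2, 14.3], 79.6, [0.5371, -0.1465, 0.0739])
yellow (np.int64(0), [0.0, 0.0], [0.0, 0.0], 0.0, [nan, nan, nan])
orange (np.int64(56), [553.7, -154.1], [9.2, 1.9], 84.1, [0.5538, -0.1541, 0.0721])
shim tops (np.int64(2132), [518.9, -164.4], [105.8, 61.4], 58.7, [0.5235, -0.1473, 0.0513])
  return _methods._mean(a, axis=axis, dtype=dtype,
  ret = um.true_divide(
```

View pics/s2.png

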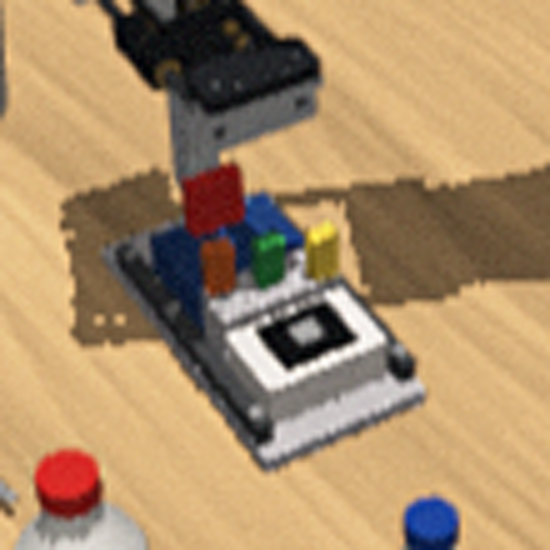

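View pics/w7.png

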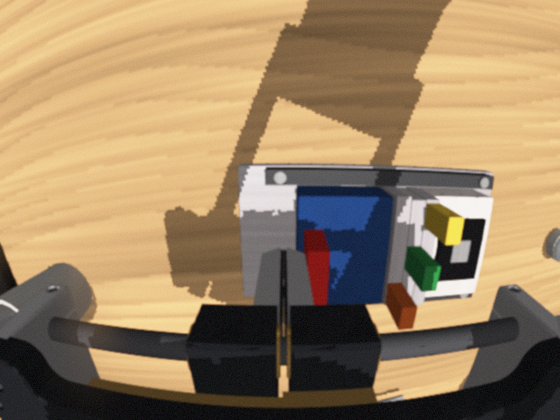

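The scene view shows three upright tabs packed between jaw and sample at (218–322,265). In the wrist view the jaw front touches the stack at column ~390 and the finger is against the red lug. The push is steady at 18 N and the jaw is at rest, so I'm handing it in.

```bash
python3 -c "
from bench import robot
print(robot.close_job())"
```

```text
the job is handed in; nothing more can be done
None
```

I added both spare shims, so three now stand upright in the gap, and handed in with the closed fingers pushing the jaw onto the stack at a steady 18 N or so, at about 24 s of the 72 s; the verdict was not shown.

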